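# Lock the test box cover with a quarter-turn stud

### The arm

A 7-joint arm with a two-finger parallel gripper is mounted at the origin on a cart in front of the work surface, level with it; the furniture and walls round the work are solid. World frame = base frame: x ahead of the robot, y to its left, z up, the work surface at z = 0. Lengths are in m, angles in rad, forces in N, time in s.
With the tool pointing down it reaches from about 0.425 to 0.875 m from the base axis. Payload 4.7 kg.
Tool frame: the origin (TCP) lies at the very end of the fingers, on their centre line; the grasp point (between the pads) lies 19 mm behind it; z points along the fingers, x is the direction in which the jaws open and shut, and the axes are right-handed (so a half turn about z gives the same grasp; the last joint's range is limited). The gripper opens to 85 mm and grips with 20 to 120 N. Pads are 22 mm wide; open, the fingers measure 114 mm over their backs; the gripper's body (76 mm by 85 mm) begins 54 mm behind the grasp point. The pads swing forward as they close: fully open they stand 13 mm farther back than shut.
Start: joints at [1.187, 0.321, -0.07, 1.45, 0.023, 1.371, -0.057], TCP at [0.252, -0.599, 0.231] pointing down, gripper open.
Joint ranges: [-2.86, 2.86], [-0.3, 2.09], [-1.38, 1.24], [0.06, 2.45], [-1.56, 4.7], [0.09, 2.05], [-2.69, 2.69]. Speed limits (rad/s): [2.57, 2.57, 3.14, 3.14, 3.14, 3.14, 3.14].

### API

Orientations are given as a unit quaternion [w, x, y, z].
In Python, from cell import * gives the robot as it stands.
- The arm moves only by the tool step_arm, never from a script. Its argument "motion" is a list that holds one entry, the list of rows, each a list of 7 numbers: the shift along the tool's x, y, z in units of 50 cm (1.0 is 50 cm), then the turn, a rotation vector about the tool's x, y, z in units of pi/2 rad (1.0 is pi/2 rad), then the opening, from -1 (shut) to 1 (fully open), so that 0 is half open. A call has 1 to 5 rows; each row is the pose to reach, as a shift and turn from the pose commanded when the call began, along the tool's axes at that moment; what a row does not reach only later rows make up. A row lasts 1/8 s, in which the tool goes at most 62.5 mm and 10.7 degrees, less where a joint would pass 70% of its speed; a pose out of reach is approached as far as the arm can. A call with a number of a shift or a turn outside -1 to 1 is refused whole. A call with a gripper value outside its range is refused whole. The fingers move at their own pace and stop on an object; "grip_force" is the grip in N (left out, the last holds). Time passes only in rows, so rows that repeat a pose let the fingers close. It gives the time, the measured TCP pose, the force and the opening at its end, in the units of the state.
- observe(): the state, without advancing time (a new reading comes with each control period).
- grab_frame(name): name is "side" or "top"; returns a dict with "img" (400x640x3 uint8, red, green, blue), "z_map" (400x640 float32, m along the optical axis (not along the pixel's ray), 0 where there is no reading), "fx", "fy", "cx", "cy" (pixels), "camera_from_world" (4x4, takes a point from world to camera coordinates). Camera axes: x right, y up, looking along -z (the intrinsics and any distortion apply to the point x, -y, -z); pixel columns grow to the right and rows downward; lengths in m; the calibration is good to about 2 mm. A picture is of the moment at which its call begins.
- sign_off(): hands the job in, once; it reports no verdict.
The state is a dict: "time_s": time; "joint_pos": joint angles; "joint_vel": joint speeds; "effort": joint torques, N m; "eef_pos": TCP position; "tcp_rot": TCP orientation; "force": force on the tool from outside, world axes, zero at the start; "ft_torque": the same for the moment, N m; "grip_width": opening from 0.0 (shut) to 1.0 (fully open).
Only numpy, scipy, OpenCV 4.12 (cv2) and the standard library are available. Lean on these libraries where they do the work, as an engineer would, in place of code of your own. Each camera call takes 0.05 s, during which the arm holds its last target. There are 200 camera calls.

### The job

Lock the cover of the blue test box with the orange-winged stud: take it out of its grey rack, put its cross key down through the slot in the cover until its flange sits on the cover, give it a quarter turn so that the wing stands square across the slot, and let go. Leave the blue-winged stud in the rack.

Things in the scene. Friction and masses are not known exactly. Their poses are not given: they have to be found in the camera images.
- orange_stud_grip (a point): Orange-winged upright panel stud, about 90 g. Point: centre of the flat upright wing to grip, 44 long (y) x 14 thick (x) x 44 mm tall (z, up), reaching 23 mm below to 21 mm above. Below it a round 42 mm flange, upper face 23, underside 28 mm below the point; then a 9 mm shank with a cross key 40 long (y, parallel to wing) x 10 x 8 mm, bottom 50 mm below the point. A half turn gives the same shape
- blue_stud_grip (a point): Blue-winged stud, same shape, point and axes as the orange one; it belongs to another cover and stays put. Both stand in a fixed grey rack, 170 x 64 x 32 mm high, in two 52 x 20 mm slots end to end, 90 mm apart; which is where varies. The flange rests on the rack's top, the wing lies along the slot; a stud lifts straight out and is clear once raised 22 mm
- microscope: Microscope, fixed, an obstacle to keep clear of on the left of the test box, not part of the job. Origin under its base, 62 mm above the bench on green trays; axes as the bench's. It fills x -0.16 to 0.16 m, y -0.11 to 0.11 m, z up to 0.30 m of its own frame. A second, lower pile of green trays lies on the bench just beyond the rack
- cover_slot (a point): Centre of the slot in the cover of the fixed blue test box (130 x 120 x 50 mm in x, y, z), on the cover's top face. Slot, dark-edged: 52 mm along y, 20 mm along x, hollow below. Cover 6 mm thick. The key enters with the wing within 12 degrees of y. Flange down on the cover, the wing's centre is 28 mm above this point and the stud turns freely either way, with no stop or spring
There are look-alikes about, which are no part of the job. What is shaped like the part that bears orange_stud_grip but green or yellow is not meant.

How it is judged:
By the outcome, as a careful person would: the job done as asked, in the order asked, and still so for the second after the job is handed in, with the robot touching nothing.
It also fails if it takes over 48 s, if anything falls off the work surface, if the arm or the gripper's body presses on something with over 40 N, if the wrist force passes 120 N, or if a joint passes its speed limit or range.

## Working session

There is one attempt and no reset: what is moved stays moved. The work goes in short steps, Python scripts to look and compute and a tool call to move; the robot and the scene stay as the last step left them, time stands still between calls to the robot, and variables do not carry over. Pictures are saved under pics/ and viewed, about 8 in all and at most 12, crops included, and the job is handed in when it is done.

Besides the shell and the picture viewer there is one more tool, called after "Call:" by a JSON object that holds its "name" and its "arguments". step_arm: Moves the arm, as the interface text tells. Shifts and turns lie within -1 to 1; 1 stands for 50 cm of shift or pi/2 rad of turn. Its arguments: {"type":"object","properties":{"motion":{"type":"array"},"grip_force":{"type":"number"}},"required":["motion"]}

```bash
mkdir -p pics; ls; python3 - <<'E'
from cell import *
import cv2,numpy as np
s=observe();print({k:np.round(v,3) for k,v in s.items()})
for n in("top","side"):
    f=grab_frame(n);cv2.imwrite(f"pics/{n}0.png",f["img"][:,:,::-1]);print(n,f["fx"],f["fy"],f["cx"],f["cy"],np.round(f["camera_from_world"],3).tolist(),[k for k in f])
    np.savez(f"{n}0.npz",**f)
E
```

```text
pics
{'time_s': np.float64(0.0), 'joint_pos': array([ 1.187,  0.322, -0.07 ,  1.452,  0.023,  1.371, -0.057]), 'joint_vel': array([-0.002, -0.001,  0.001,  0.001, -0.002,  0.   ,  0.002]), 'effort': array([-0.0000e+00, -4.9359e+01, -3.8200e-01, -3.1433e+01,  1.3000e-02,
        1.1000e-02,  0.0000e+00]), 'eef_pos': array([ 0.252, -0.599,  0.23 ]), 'tcp_rot': array([-0.   ,  0.833, -0.553, -0.001]), 'force': array([ 0.349, -0.454,  0.158]), 'ft_torque': array([-0.011,  0.011,  0.   ]), 'grip_width': np.float64(1.001)}
top 388.7281451241271 388.7281451241271 316.99278768020946 204.72387545523898 [[0.01, -1.0, -0.006, -0.05], [0.999, 0.01, 0.035, -0.52], [-0.035, -0.006, 0.999, -1.177], [0.0, 0.0, 0.0, 1.0]] ['img', 'z_map', 'fx', 'fy', 'cx', 'cy', 'camera_from_world']
side 367.9634425846398 367.9634425846398 314.4459628625263 201.34506775569454 [[0.996, 0.093, -0.01, -0.518], [-0.031, 0.43, 0.902, -0.019], [0.088, -0.898, 0.431, -1.213], [0.0, 0.0, 0.0, 1.0]] ['img', 'z_map', 'fx', 'fy', 'cx', 'cy', 'camera_from_world']
```

View pics/top0.png

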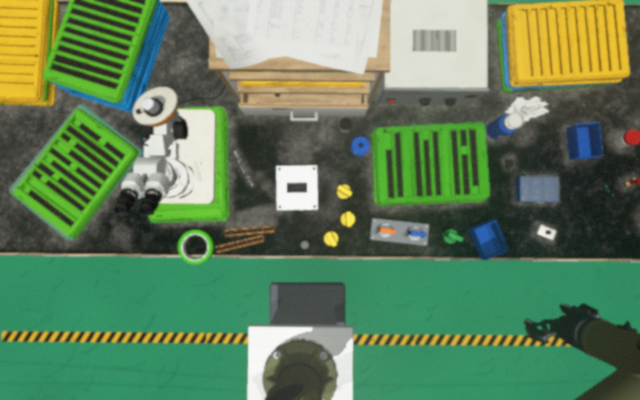

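View pics/side0.png

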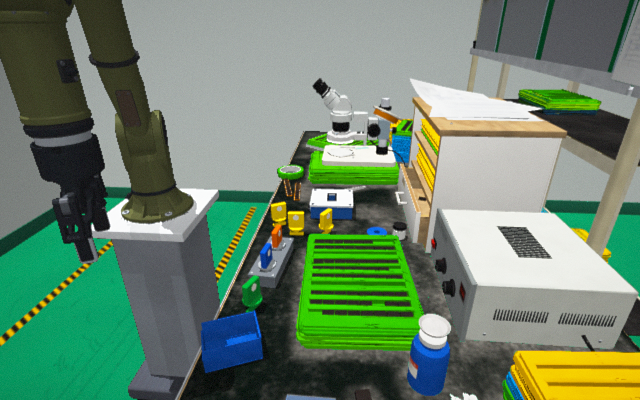

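The top view shows the rack at about (400,232) with the orange stud at (386,231) and the blue one at (416,234). The white cover is at (297,187), with its slot in the middle. The yellow and green look-alikes lie beside them. Next I measure these.

```bash
cat >h.py <<'E'
import numpy as np,cv2
def rays(f,uv):
    uv=np.atleast_2d(uv).astype(float);d=np.c_[(uv[:,0]-f["cx"])/f["fx"],-(uv[:,1]-f["cy"])/f["fy"],-np.ones(len(uv))]
    T=f["camera_from_world"];R=T[:3,:3];return -R.T@T[:3,3],d@R
def onplane(f,uv,z):
    o,d=rays(f,uv);return o+d*((z-o[2])/d[:,2])[:,None]
def cloud(f,m):
    v,u=np.nonzero(m&(f["z_map"]>0));o,d=rays(f,np.c_[u,v]);return o+d*f["z_map"][v,u][:,None]
def hsv(f): return cv2.cvtColor(np.ascontiguousarray(f["img"]),cv2.COLOR_RGB2HSV)
def orange(f): return cv2.inRange(hsv(f),(5,130,110),(17,255,255))>0
def box(m,r): k=np.zeros_like(m);k[r[1]:r[3],r[0]:r[2]]=1;return m&k
def rect(P):
    r=cv2.minAreaRect(P[:,:2].astype(np.float32)*1000);return np.round(r[0],1),np.round(r[1],1),round(r[2],1)
E
python3 - <<'E'
from h import *
t=dict(np.load("top0.npz"));s=dict(np.load("side0.npz"))
for n,f,r in(("top",t,(360,205,440,255)),("side",s,(240,210,310,290))):
    for c,m in(("or",orange(f)),("bl",cv2.inRange(hsv(f),(100,130,80),(125,255,255))>0)):
        m=box(m,r);P=cloud(f,m);v,u=np.nonzero(m)
        print(n,c,len(P),u.mean().round(1),v.mean().round(1),u.min(),u.max(),v.min(),v.max(),np.percentile(P,[2,50,98],axis=0).round(3).tolist())
        if n=="top": print(rect(P[P[:,2]>P[:,2].max()-.012]))
# rack & cover
h=hsv(t)
g=box((h[...,1]<90)&(h[...,2]>80),(362,212,438,250));P=cloud(t,g);P=P[(P[:,2]>.02)&(P[:,2]<.045)];print("rack",len(P),rect(P),np.median(P[:,2]))
w=box(h[...,2]>170,(265,155,330,220));P=cloud(t,w);P=P[(P[:,2]>.035)&(P[:,2]<.07)];print("cover",len(P),rect(P),np.median(P[:,2]))
d=box(h[...,2]<110,(283,175,312,200));v,u=np.nonzero(d);Q=onplane(t,np.c_[u,v],.05);print("slot",len(u),rect(Q),Q.mean(0),np.median(cloud(t,d)[:,2]))
# side cover slot
h=hsv(s);d=box(h[...,2]<110,(318,190,348,205));v,u=np.nonzero(d);Q=onplane(s,np.c_[u,v],.05);print("slot side",len(u),Q.mean(0),rect(Q))
a=np.vstack([cv2.resize(t["img"][165:255,260:440],None,fx=4,fy=4,interpolation=2)[:, :720],cv2.resize(s["img"][180:240,240:420],None,fx=4,fy=4,interpolation=2)[:, :720]])
cv2.imwrite("pics/c1.png",a[:,:,::-1])
# points: trays
for b in((372,120,492,205),(195,105,230,222),(330,170,360,250),(440,225,465,247)):
    P=cloud(t,box(np.ones((400,640),bool),b));print(b,np.percentile(P,[1,50,99],axis=0).round(3).tolist())
E
```

```text
top or 65 386.8 230.3 379 394 228 233 [[0.439, -0.267, 0.076], [0.447, -0.247, 0.08], [0.453, -0.225, 0.084]]
(array([ 446.3, -245.9]), array([42.7, 12.1]), 83.4)
top bl 58 417.6 233.4 409 425 231 236 [[0.431, -0.353, 0.076], [0.439, -0.334, 0.08], [0.445, -0.312, 0.084]]
(array([ 438. , -333.4]), array([43.2, 11.6]), 84.2)
side or 183 276.1 235.9 271 281 225 247 [[0.41, -0.273, 0.001], [0.45, -0.264, 0.065], [0.458, -0.128, 0.082]]
side bl 219 265.4 255.2 260 271 243 268 [[0.402, -0.36, 0.001], [0.442, -0.353, 0.067], [0.45, -0.226, 0.082]]
rack 1010 (array([ 442.5, -290.2]), array([170.9,  63.7]), 84.2) 0.031514145233834445
cover 1604 (array([570.7,  17. ]), array([130.5, 118.8]), 0.6) 0.049574684242900235
slot 130 (array([569. ,  15.2]), array([20.7, 50.2]), 0.5) [0.57010858 0.01588299 0.05      ] 0.007663741350780184
slot side 30 [0.57239107 0.01063691 0.05      ] (array([571.7,  16.7]), array([24.9, 52.5]), 2.4)
(372, 120, 492, 205) [[0.527, -0.577, -0.004], [0.648, -0.382, 0.055], [0.785, -0.213, 0.062]]
(195, 105, 230, 222) [[0.47, 0.222, -0.003], [0.637, 0.259, 0.065], [0.825, 0.311, 0.091]]
(330, 170, 360, 250) [[0.386, -0.175, -0.006], [0.507, -0.129, 0.0], [0.628, -0.085, 0.072]]
(440, 225, 465, 247) [[0.398, -0.497, -0.006], [0.432, -0.449, 0.001], [0.462, -0.422, 0.073]]
```

View pics/c1.png

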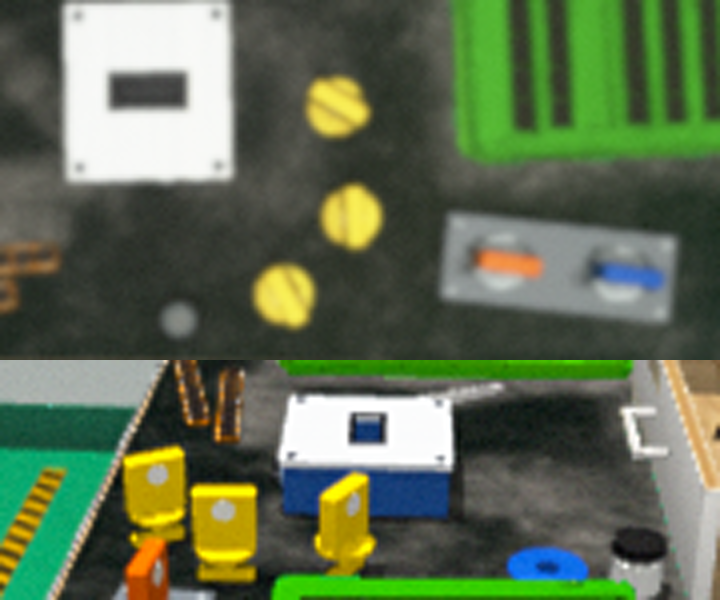

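```bash
cat >>h.py <<'E'
def go(s,p,yaw):
    "row (units) that takes the tool from state s to TCP p with the jaw axis at world angle yaw (deg), tool down"
    from scipy.spatial.transform import Rotation as Ro
    q=s["tcp_rot"];R=Ro.from_quat([q[1],q[2],q[3],q[0]])
    a=np.radians(yaw);T=Ro.from_matrix(np.array([[np.cos(a),np.sin(a),0],[np.sin(a),-np.cos(a),0],[0,0,-1]]))
    X=R.as_matrix()[:,0]
    print("t",round(float(s["time_s"]),2),"tcp",np.round(s["eef_pos"],4),"yaw",np.degrees(np.arctan2(X[1],X[0])).round(2),"tilt",np.degrees(np.arccos(-R.as_matrix()[2,2])).round(2),"F",np.round(s["force"],1),"w",round(float(s["grip_width"]),3))
    print("shift",(R.inv().apply(np.array(p)-s["eef_pos"])/.5).round(4),"turn",((R.inv()*T).as_rotvec()/(np.pi/2)).round(4))
E
python3 -c "
from cell import *;from h import *
go(observe(),(.446,-.246,.16),-5.6)"
```

```text
t 0.1 tcp [ 0.2516 -0.5988  0.2303] yaw -67.21 tilt 0.1 F [ 0.  -0.5 -1.1] w 0.996
shift [-0.4997 -0.6319  0.1414] turn [-5.000e-04  1.000e-03 -6.845e-01]
```

Call:
{"name": "step_arm", "arguments": {"motion": [[[-0.07, -0.09, 0.0, 0, 0, -0.1, 0.5], [-0.14, -0.18, 0.0, 0, 0, -0.2, 0.2], [-0.21, -0.27, 0.0, 0, 0, -0.3, 0.0], [-0.28, -0.36, 0.02, 0, 0, -0.4, 0.0], [-0.35, -0.45, 0.04, 0, 0, -0.5, 0.0]]], "grip_force": 50}}

```text
time_s: 0.72
eef_pos: [0.392, -0.349, 0.2109]
tcp_rot: [0.0, 0.982, -0.19, 0.0]
force: [1.2, -0.7, 0.1]
grip_width: 0.5
```

```bash
python3 -c "
from cell import *;from h import *
go(observe(),(.446,-.246,.16),-5.6)"
```

```text
t 0.72 tcp [ 0.392  -0.349   0.2109] yaw -21.92 tilt 0.01 F [ 1.2 -0.7  0.1] w 0.5
shift [ 0.0233 -0.2314  0.1018] turn [ 2.000e-04 -1.000e-04 -1.813e-01]
```

Call:
{"name": "step_arm", "arguments": {"motion": [[[0.01, -0.1, 0.04, 0, 0, -0.1, 0.0], [0.02, -0.18, 0.08, 0, 0, -0.18, 0.0], [0.0235, -0.231, 0.102, 0, 0, -0.181, 0.0], [0.0235, -0.231, 0.102, 0, 0, -0.181, 0.0]]]}}

```text
time_s: 1.23
eef_pos: [0.4461, -0.2457, 0.1592]
tcp_rot: [-0.001, 0.999, -0.049, -0.001]
force: [0.1, 0.0, -0.3]
grip_width: 0.505
```

```bash
python3 - <<'E'
from cell import *;from h import *
go(observe(),(.446,-.246,.048),-5.6)
f=grab_frame("side");g=grab_frame("top")
a=np.hstack([cv2.resize(x[r[1]:r[3],r[0]:r[2]],(400,400)) for x,r in((f["img"],(220,170,340,290)),(g["img"],(340,170,440,270)))])
cv2.imwrite("pics/c2.png",a[:,:,::-1])
E
```

```text
t 1.23 tcp [ 0.4461 -0.2457  0.1592] yaw -5.66 tilt 0.14 F [ 0.1  0.  -0.3] w 0.505
shift [0.0004 0.001  0.2224] turn [-0.001   0.0013 -0.0007]
```

View pics/c2.png

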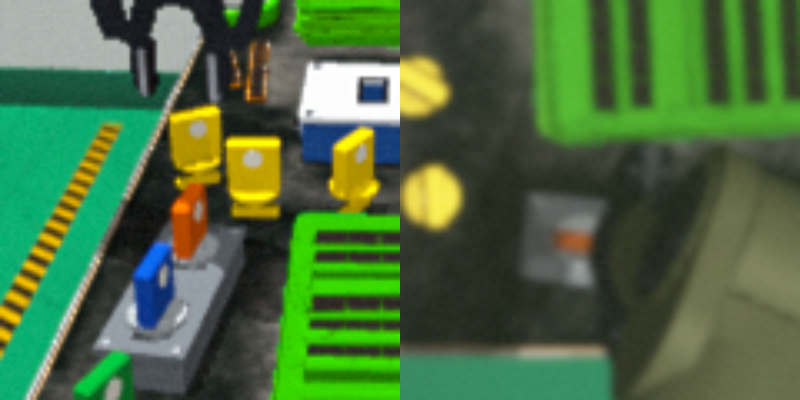

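The crop shows the half-open jaws (fingers at about (145,75) and (213,80)) straddling the orange wing at (188,225). I descend and then close.

Call:
{"name": "step_arm", "arguments": {"motion": [[[0.0, 0.0, 0.07, 0, 0, 0, 0.0], [0.0, 0.0, 0.13, 0, 0, 0, 0.0], [0.0, 0.0, 0.18, 0, 0, 0, 0.0], [0.0, 0.0, 0.215, 0, 0, 0, 0.0], [0.0, 0.0, 0.222, 0, 0, 0, 0.0]]]}}

```text
time_s: 1.95
eef_pos: [0.4451, -0.249, 0.0486]
tcp_rot: [-0.0, 0.999, -0.052, -0.001]
force: [0.7, 0.1, -0.0]
grip_width: 0.5
```

Call:
{"name": "step_arm", "arguments": {"motion": [[[0, 0, 0, 0, 0, 0, -0.4], [0, 0, 0, 0, 0, 0, -0.7], [0, 0, 0, 0, 0, 0, -1], [0, 0, 0, 0, 0, 0, -1], [0, 0, 0, 0, 0, 0, -1]]], "grip_force": 50}}

```text
time_s: 2.58
eef_pos: [0.4468, -0.2489, 0.0504]
tcp_rot: [0.001, 0.999, -0.052, 0.001]
force: [-0.2, 0.2, 6.2]
grip_width: 0.156
```

```bash
python3 - <<'E'
from cell import *;from h import *
go(observe(),(.446,-.246,.11),-5.6)
E
```

```text
t 2.58 tcp [ 0.4468 -0.2489  0.0504] yaw -5.92 tilt 0.13 F [-0.2  0.2  6.2] w 0.156
shift [-0.0019 -0.0054 -0.1191] turn [ 0.0008 -0.0011 -0.0035]
```

Call:
{"name": "step_arm", "arguments": {"motion": [[[0, 0, -0.02, 0, 0, 0, -1], [0, 0, -0.06, 0, 0, 0, -1], [0, 0, -0.12, 0, 0, 0, -1], [0, 0, -0.2, 0, 0, 0, -1], [0, 0, -0.2, 0, 0, 0, -1]]]}}

```text
time_s: 3.2
eef_pos: [0.4479, -0.2491, 0.1527]
tcp_rot: [0.002, 0.999, -0.052, 0.003]
force: [0.6, -0.9, -2.1]
grip_width: 0.157
```

```bash
python3 - <<'E'
from cell import *;from h import *
s=observe();go(s,(.57,.016,.17),0)
f=grab_frame("side");m=box(orange(f),(240,150,320,260));P=cloud(f,m);v,u=np.nonzero(m);print(len(u),u.mean(),v.mean(),np.percentile(P,[5,50,95],axis=0).round(3).tolist())
cv2.imwrite("pics/c3.png",cv2.resize(f["img"][130:300,200:380],None,fx=3,fy=3)[:,:,::-1])
E
```

```text
t 3.2 tcp [ 0.4479 -0.2491  0.1527] yaw -5.91 tilt 0.36 F [ 0.6 -0.9 -2.1] w 0.157
shift [ 0.1884 -0.5525 -0.0351] turn [ 0.0021 -0.0035 -0.0657]
181 277.6243093922652 198.44751381215468 [[0.417, -0.273, 0.003], [0.448, -0.268, 0.158], [0.456, 0.191, 0.184]]
```

View pics/c3.png

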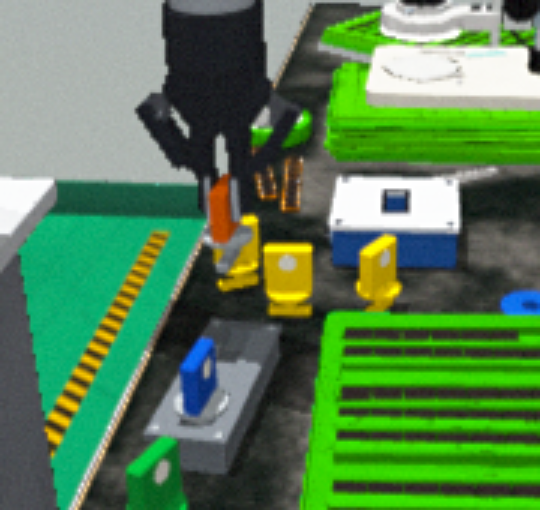

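The orange stud hangs upright in the jaws at crop (220,210), clear of the rack. The blue stud is still in the rack at crop (198,380). I carry it over the slot.

Call:
{"name": "step_arm", "arguments": {"motion": [[[0.03, -0.08, 0, 0, 0, -0.02, -1], [0.07, -0.19, -0.01, 0, 0, -0.04, -1], [0.11, -0.3, -0.02, 0, 0, -0.06, -1], [0.15, -0.41, -0.02, 0, 0, -0.066, -1], [0.175, -0.5, -0.02, 0, 0, -0.066, -1]]]}}

```text
time_s: 3.88
eef_pos: [0.5584, -0.006, 0.1578]
tcp_rot: [-0.0, 1.0, 0.001, -0.001]
force: [1.6, 0.0, -0.6]
grip_width: 0.154
```

Call:
{"name": "step_arm", "arguments": {"motion": [[[0.01, -0.04, 0, 0, 0, 0, -1], [0.0135, -0.048, 0, 0, 0, 0, -1], [0.0135, -0.048, 0, 0, 0, 0, -1], [0.0135, -0.048, 0, 0, 0, 0, -1]]]}}

```text
time_s: 4.38
eef_pos: [0.5651, 0.0135, 0.1588]
tcp_rot: [0.0, 1.0, -0.001, -0.0]
force: [-1.1, -0.6, -1.1]
grip_width: 0.157
```

```bash
python3 - <<'E'
from cell import *;from h import *
s=observe();go(s,(.57,.0135,.11),0)
f=grab_frame("side");np.savez("s4.npz",**f)
m=box(orange(f),(300,120,370,230));P=cloud(f,m);v,u=np.nonzero(m);print(len(u),u.min(),u.max(),v.min(),v.max(),np.percentile(P,[3,50,97],axis=0).round(4).tolist())
cv2.imwrite("pics/c4.png",cv2.resize(f["img"][120:230,265:395],None,fx=5,fy=5)[:,:,::-1])
E
```

```text
t 4.38 tcp [0.5651 0.0135 0.1588] yaw -0.12 tilt 0.07 F [-1.1 -0.6 -1.1] w 0.157
shift [ 0.0099 -0.0001  0.0977] turn [ 0.0006  0.0006 -0.0013]
86 300 332 153 186 [[0.562, -0.0122, 0.1472], [0.5687, -0.0079, 0.174], [0.5746, 0.0224, 0.1906]]
```

View pics/c4.png

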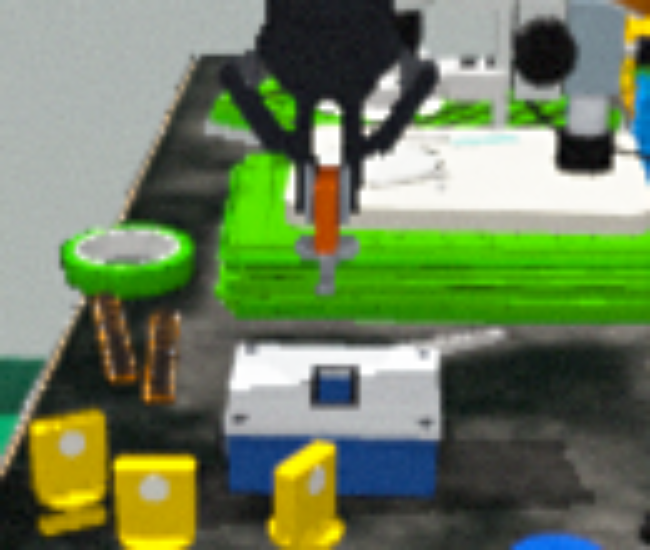

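The stud hangs upright about 60 mm above the cover, at crop (327,210), slightly left of the slot at (335,385). I correct by about +4 mm in x and +2 mm in y, then come down to just above the slot.

Call:
{"name": "step_arm", "arguments": {"motion": [[[0.004, -0.002, 0.03, 0, 0, 0, -1], [0.008, -0.004, 0.07, 0, 0, 0, -1], [0.008, -0.004, 0.1, 0, 0, 0, -1], [0.008, -0.004, 0.112, 0, 0, 0, -1], [0.008, -0.004, 0.112, 0, 0, 0, -1]]]}}

```text
time_s: 5.05
eef_pos: [0.5691, 0.0175, 0.1026]
tcp_rot: [-0.0, 1.0, 0.0, -0.001]
force: [0.4, 0.9, -1.3]
grip_width: 0.159
```

```bash
python3 - <<'E'
from cell import *;from h import *
s=observe();go(s,(.57,.0155,.0675),0)
f=grab_frame("side")
m=box(orange(f),(310,150,360,230));P=cloud(f,m);print(np.percentile(P,[3,50,97],axis=0).round(4).tolist())
cv2.imwrite("pics/c5.png",cv2.resize(f["img"][150:220,290:380],None,fx=8,fy=8,interpolation=2)[:,:,::-1])
E
```

```text
t 5.05 tcp [0.5691 0.0175 0.1026] yaw 0.04 tilt 0.07 F [ 0.4  0.9 -1.3] w 0.159
shift [0.0018 0.0039 0.0703] turn [-0.0001  0.0007  0.0004]
[[0.5659, -0.0085, 0.0928], [0.5721, -0.0041, 0.1196], [0.5781, 0.0265, 0.1344]]
```

View pics/c5.png

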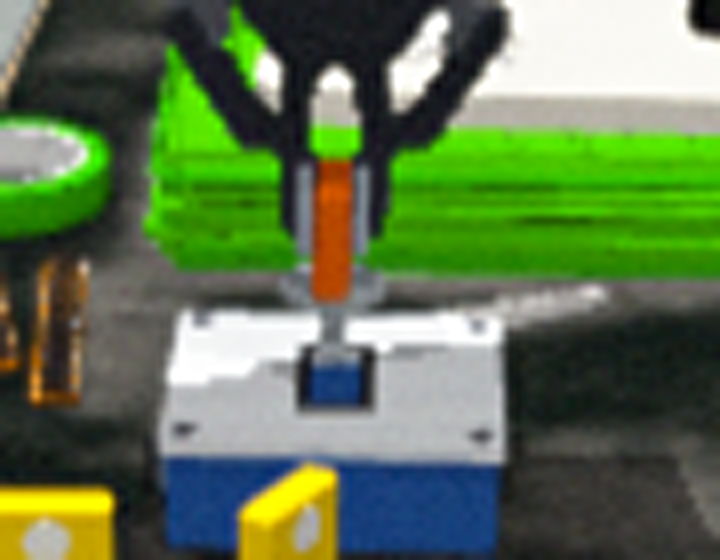

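The key, at crop (335,350), lines up with the slot at (335,380). I descend with a small y correction.

Call:
{"name": "step_arm", "arguments": {"motion": [[[0.0, 0.003, 0.015, 0, 0, 0, -1], [0.0, 0.003, 0.03, 0, 0, 0, -1], [0.0, 0.003, 0.042, 0, 0, 0, -1]]]}}

```text
time_s: 5.48
eef_pos: [0.5693, 0.0157, 0.0817]
tcp_rot: [0.0, 1.0, 0.0, -0.0]
force: [-0.7, -0.3, -0.7]
grip_width: 0.159
```

Call:
{"name": "step_arm", "arguments": {"motion": [[[0.0, 0.0, 0.008, 0, 0, 0, -1], [0.0, 0.0, 0.014, 0, 0, 0, -1], [0.0, 0.0, 0.018, 0, 0, 0, -1], [0.0, 0.0, 0.018, 0, 0, 0, -1]]]}}

```text
time_s: 5.98
eef_pos: [0.5695, 0.0159, 0.0732]
tcp_rot: [0.0, 1.0, 0.0, -0.0]
force: [-0.6, -0.3, -0.9]
grip_width: 0.153
```

Call:
{"name": "step_arm", "arguments": {"motion": [[[0.0, 0.0, 0.004, 0, 0, 0, -1], [0.0, 0.0, 0.008, 0, 0, 0, -1], [0.0, 0.0, 0.008, 0, 0, 0, -1]]]}}

```text
time_s: 6.35
eef_pos: [0.5693, 0.0158, 0.069]
tcp_rot: [0.0, 1.0, 0.0, -0.0]
force: [-0.4, 0.5, -0.4]
grip_width: 0.155
```

Call:
{"name": "step_arm", "arguments": {"motion": [[[0.0, 0.0, 0.002, 0, 0, 0, -1], [0.0, 0.0, 0.003, 0, 0, 0, -1], [0.0, 0.0, 0.003, 0, 0, 0, -1]]]}}

```text
time_s: 6.72
eef_pos: [0.5696, 0.0159, 0.0685]
tcp_rot: [0.0, 1.0, 0.0, 0.0]
force: [-2.4, -0.5, 5.3]
grip_width: 0.154
```

Contact at about 5 N, at the seated height I expected. Now the quarter turn.

Call:
{"name": "step_arm", "arguments": {"motion": [[[0, 0, 0, 0, 0, 0.1, -1], [0, 0, 0, 0, 0, 0.2, -1], [0, 0, 0, 0, 0, 0.3, -1], [0, 0, 0, 0, 0, 0.4, -1], [0, 0, 0, 0, 0, 0.5, -1]]]}}

```text
time_s: 7.35
eef_pos: [0.5703, 0.0149, 0.0685]
tcp_rot: [0.0, 0.923, -0.385, 0.001]
force: [0.7, -1.8, 2.8]
grip_width: 0.153
```

Call:
{"name": "step_arm", "arguments": {"motion": [[[0, 0, 0, 0, 0, 0.1, -1], [0, 0, 0, 0, 0, 0.2, -1], [0, 0, 0, 0, 0, 0.3, -1], [0, 0, 0, 0, 0, 0.4, -1], [0, 0, 0, 0, 0, 0.5, -1]]]}}

```text
time_s: 7.98
eef_pos: [0.5702, 0.0147, 0.0685]
tcp_rot: [-0.0, -0.705, 0.709, -0.001]
force: [-1.7, -2.4, 3.3]
grip_width: 0.153
```

Call:
{"name": "step_arm", "arguments": {"motion": [[[0, 0, 0, 0, 0, 0, -1], [0, 0, 0, 0, 0, 0, -1]]]}}

```text
time_s: 8.22
eef_pos: [0.5703, 0.0153, 0.0685]
tcp_rot: [-0.0, 0.708, -0.706, 0.001]
force: [0.3, -2.3, 5.1]
grip_width: 0.157
```

```bash
python3 - <<'E'
from cell import *;from h import *
s=observe();go(s,(.57,.0158,.0685),-90);print(s["joint_pos"].round(2),s["ft_torque"].round(2))
f=grab_frame("side")
m=box(orange(f),(310,150,360,230));P=cloud(f,m);P=P[abs(P[:,0]-.57)<.05];print(np.percentile(P,[3,50,97],axis=0).round(4).tolist(),np.degrees(np.polyfit(P[:,0],P[:,1],1)))
cv2.imwrite("pics/c6.png",cv2.resize(f["img"][150:220,290:380],None,fx=8,fy=8,interpolation=2)[:,:,::-1])
E
```

```text
t 8.22 tcp [0.5703 0.0153 0.0685] yaw -89.83 tilt 0.11 F [ 0.3 -2.3  5.1] w 0.157
shift [-0.0011  0.0005 -0.0001] turn [-0.0011 -0.0006  0.0019]
[ 0.25  0.31 -0.38  1.82  0.14  1.03 -1.75] [-0.56  0.12 -0.01]
[[0.5468, 0.003, 0.0377], [0.5751, 0.0084, 0.0748], [0.5933, 0.0836, 0.0999]] [-53.00335849  31.22315634]
```

View pics/c6.png

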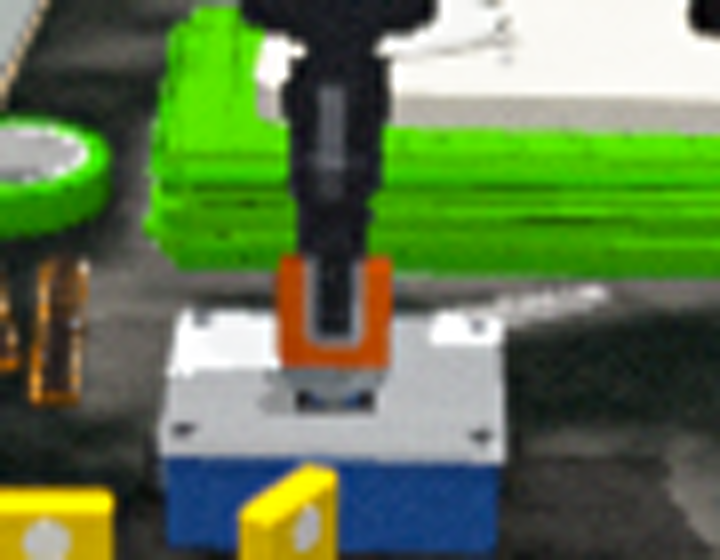

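The wing now stands across the slot and the flange is down on the cover, with the slot end still visible at crop (335,400). I release and rise straight up.

Call:
{"name": "step_arm", "arguments": {"motion": [[[0, 0, 0, 0, 0, 0, -0.5], [0, 0, 0, 0, 0, 0, -0.2], [0, 0, 0, 0, 0, 0, 0], [0, 0, 0, 0, 0, 0, 0], [0, 0, 0, 0, 0, 0, 0]]]}}

```text
time_s: 8.9
eef_pos: [0.5694, 0.016, 0.0677]
tcp_rot: [0.0, 0.707, -0.707, -0.0]
force: [0.1, 0.1, 0.1]
grip_width: 0.501
```

Call:
{"name": "step_arm", "arguments": {"motion": [[[0, 0, -0.02, 0, 0, 0, 0], [0, 0, -0.06, 0, 0, 0, 0], [0, 0, -0.12, 0, 0, 0, 0], [0, 0, -0.22, 0, 0, 0, 0], [0, 0, -0.3, 0, 0, 0, 0]]]}}

```text
time_s: 9.52
eef_pos: [0.5699, 0.016, 0.2207]
tcp_rot: [-0.001, 0.707, -0.707, 0.001]
force: [1.4, 0.2, 0.0]
grip_width: 0.502
```

Call:
{"name": "step_arm", "arguments": {"motion": [[[0.1, 0, 0, 0, 0, 0, 0], [0.2, 0, 0, 0, 0, 0, 0], [0.3, 0, 0, 0, 0, 0, 0], [0.36, 0, 0, 0, 0, 0, 0], [0.36, 0, 0, 0, 0, 0, 0]]]}}

```text
time_s: 10.15
eef_pos: [0.569, -0.1677, 0.2183]
tcp_rot: [-0.0, -0.705, 0.709, -0.001]
force: [-0.0, 0.6, 0.2]
grip_width: 0.502
```

```bash
python3 - <<'E'
from cell import *;from h import *
s=observe();go(s,s["eef_pos"],-90)
t=grab_frame("top");f=grab_frame("side")
m=box(orange(t),(270,160,325,215));P=cloud(t,m);print(len(P),rect(P[P[:,2]>.085]),np.percentile(P[:,2],[5,50,95]).round(4))
a=np.hstack([cv2.resize(x[r[1]:r[3],r[0]:r[2]],(400,400),interpolation=2) for x,r in((f["img"],(240,150,380,290)),(t["img"],(250,140,350,240)))])
cv2.imwrite("pics/c7.png",a[:,:,::-1])
E
```

```text
t 10.15 tcp [ 0.569  -0.1677  0.2183] yaw -90.3 tilt 0.08 F [-0.   0.6  0.2] w 0.502
shift [0. 0. 0.] turn [-0.0002 -0.0009 -0.0033]
54 (array([568. ,  16.7]), array([11.4, 37. ]), 89.9) [0.0932 0.0971 0.1011]
```

View pics/c7.png

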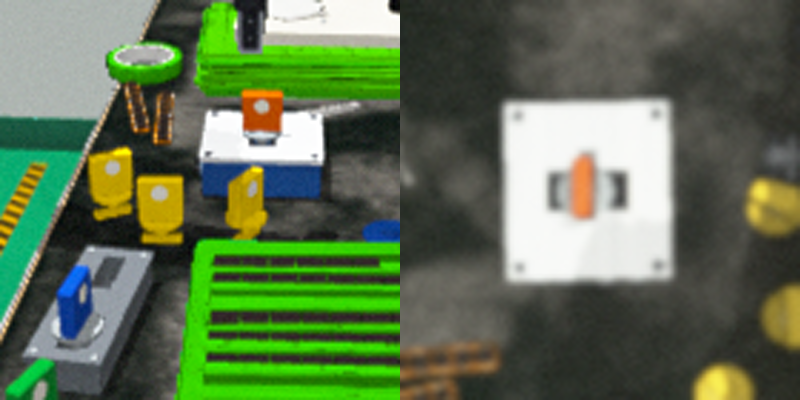

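The wing stands square across the slot in both views: orange at (262,110) on the left and (583,187) on the right. The top of the wing is at about 0.097 m against 0.099 m expected. The blue stud is still in the rack, and the gripper is clear.

```bash
python3 -c "
from cell import *
print(sign_off())"
```

```text
the job is handed in; nothing more can be done
None
```

The cover is locked with the orange stud. I lifted it from the rack, lowered its key through the slot until the flange touched the cover (about 5 N), turned it a quarter turn, let go and moved the arm clear. The job was handed in at about 10 s of the 48 s allowed.

Last checks, from the top and side views:
- **Angle:** the wing measured within about 1° of square to the slot.
- **Position:** its centre was at (0.568, 0.017) m, against a measured slot centre of (0.570, 0.016) m.
- **Height:** the top of the wing was at about 0.097 m, against 0.099 m expected with the flange seated.
- **Surroundings:** the blue stud stayed in the rack, and the gripper was touching nothing.

No check failed. The two cameras disagreed by 2–4 mm in x, within the slot's clearance of about 5 mm per side.

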